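# Flip the spot plate wells-up against the draining board

## Robot

A 6-joint arm with a two-finger parallel gripper is mounted at the origin on the work surface. World frame = base frame: x ahead of the robot, y to its left, z up, the work surface at z = 0. Lengths are in mm, angles in degrees, forces in N, time in s.
With the tool pointing down it reaches from about 350 to 850 mm from the base axis. Payload 8.1 kg.
Tool frame: the origin (TCP) lies at the very end of the fingers, on their centre line; the grasp point (between the pads) lies 19 mm behind it; z points along the fingers, y is the direction in which the jaws open and shut (so a half turn about z gives the same grasp; the last joint's range is limited). The gripper opens to 85 mm and grips with 20 to 120 N. Pads are 22 mm wide; open, the fingers measure 114 mm over their backs; the gripper's body (76 mm by 85 mm) begins 54 mm behind the grasp point. The pads swing forward as they close: fully open they stand 13 mm farther back than shut.
Start: joints at [68.331, 7.471, 85.268, -0, 87.261, -4.893], TCP at [173.159, 574.475, 231.292] pointing down, gripper open.
Joint ranges: [-169.43, 169.43], [-51.17, 129.36], [1.28, 143.12], [-76.62, 256.62], [0, 156.53], [-152.29, 152.29]. Speed limits (degrees/s): [136.94, 136.94, 159.86, 180, 180, 180].

## Interface

Orientations are given as [roll, pitch, yaw] about the fixed x, y, z axes, in that order (R = Rz(yaw) Ry(pitch) Rx(roll)).
In Python, from bench import r gives the robot as it stands.
- The arm moves only by the shell command python3 -m crank 'ROWS' [OPENING] [FORCE]. ROWS is JSON, a list that holds one entry, the list of rows, each a list of 6 numbers: the shift along the tool's x, y, z in m, then the turn, a rotation vector about the tool's x, y, z in rad. A call has 1 to 10 rows; each row is the pose to reach, as a shift and turn from the pose measured when the call began, along the tool's axes at that moment; what a row does not reach only later rows make up. A row lasts 1/8 s, in which the tool goes at most 62.5 mm and 10.7 degrees, less where a joint would pass 70% of its speed; a pose out of reach is approached as far as the arm can. A call with a gripper value outside its range is refused whole. OPENING is the closure, from 0 (fully open) to 1 (shut), set as the call begins (- or left out, the last holds). The fingers move at their own pace and stop on an object; FORCE is the grip in N (left out, the last holds). Time passes only in rows, so rows that repeat a pose let the fingers close. It gives the time, the measured TCP pose, the force and the opening at its end, in the units of the state.
- r.sense(): the state, without advancing time (a new reading comes with each control period).
- r.snapshot(name): name is "scene" or "top" or "wrist"; returns (picture, depth): 480x640x3 uint8, blue, green, red; 480x640 float32, mm along the optical axis (not along the pixel's ray), 0 where there is no reading.
- r.get_calibration(name): a dict with "mtx" (3x3 intrinsics, pixels), "cam_to_world" (4x4, takes a point from camera to world coordinates). Camera axes: x right, y down, z forward; pixel columns grow to the right and rows downward; lengths in mm; the calibration is good to about 2 mm. A picture is of the moment at which its call begins: read the wrist's pose just before it. get_calibration takes no time and is no camera call; for the wrist camera it gives the pose at the moment of the call.
- r.hand_in(): hands the job in, once; it reports no verdict.
Trained networks look in the newest picture that a camera, given by its name, has taken for a name from the list of things; names that differ only in an ending like _2 or _b are one class to them, and where a whole thing is asked for, a point or a joint stands for the part that bears it (a point fixed in the world has none). Each returns a list of dicts, best first, with "conf" (0 to 1); they miss things now and then, are a little off and sometimes report something else, mostly with a low value. They report only what shows in the picture. A call takes as long as a camera call.
- r.look_for(thing, camera): "extent" ([left, top, right, bottom] in pixels, round what is visible of it).
- r.landmark_of(thing, camera): "pixel" ([column, row] in pixels: a listed point, or the origin of a listed thing).
The state is a dict: "time": time; "joint_pos": joint angles; "qd": joint speeds; "joint_efforts": joint torques, N m; "tool_pos": TCP position; "tcp_rot": TCP orientation; "ft_force": force on the tool from outside, world axes, zero at the start; "wrist_torque": the same for the moment, N m; "finger_gap": finger opening in mm.
Only numpy, scipy, OpenCV 4.12 (cv2) and the standard library are available. Lean on these libraries where they do the work, as an engineer would, in place of code of your own. Each camera call takes 0.05 s, during which the arm holds its last target.

## Task

The white spot plate lies wells-down on the bench. Without lifting or carrying it, use the fingertips to push it along the bench until its far edge is square against the front edge of the grey draining board, then work its near edge up against that wall so that it tips up on end and flips over onto the board, wells up. Leave it lying flat there, and do not disturb the tube rack, vial, blue cap or marker.

Things in the scene. Friction and masses are not known exactly. Their poses are not given: they have to be found in the camera images.
- board: Fixed grey draining board, a slab 180 mm deep (x), 420 mm wide (y), 10 mm high, on the black bench (bench top at height 0). Origin: middle of its straight front edge (robot side), at bench height. Its x axis points from that edge back across the board, away from the robot; y runs along the edge; z up. The front face is an upright wall 10 mm high: push against this.
- plate: Loose white spot plate: rigid slab 100 (its x) by 120 (y) by 12 mm, square edges, 0.11-0.22 kg, nine wells 26 mm wide in one face. Starts wells-down on the bench. Origin: centre of the well face. z points out of the plain face (up at the start, down once flipped); x points to the board, within 15 degrees of square. Fingertips pressing it against the board grip the near edge by friction and raise it.
- plate_center (a point): Centre of the spot plate, half-way through its thickness (6 mm from each face).
- plate_far_edge (a point): Middle of the plate's far edge face (at +50 mm of its x axis), half-way through its thickness: this edge meets the board and stays low while the plate tips.
- plate_near_edge (a point): Middle of the plate's near edge face (at -50 mm of its x axis), half-way through its thickness: this edge is pushed and swings up and over.
- rack: Bystander: loose aluminium tube rack, 160 (x) by 75 (y) by 80 mm high with its blue-capped tubes, on the bench to the left. Origin: centre of its underside.
- vial: Bystander: small clear vial with black cap, 26 mm wide, 45 mm high, standing on the board near its left or right end. Origin: centre of its underside.
- cap: Bystander: blue screw cap, 32 mm wide, 14 mm high, on the board near its other end. Origin: centre of its underside.
- marker: Bystander: grey marker pen with black cap lying on the bench to the right, 135 mm long (its x), 15 mm thick. Origin: near its middle, on the underside.

How it is judged:
By the outcome, as a careful person would: the job done as asked, in the order asked, and still so for the second after the job is handed in, with the robot touching nothing.
It also fails if it takes over 45 s, if anything falls off the work surface, if the arm or the gripper's body presses on something with over 40 N, if the wrist force passes 120 N, or if a joint passes its speed limit or range.

## Working session

There is one attempt and no reset: what is moved stays moved. The work goes in short steps, Python scripts to look and compute and a shell command to move; the robot and the scene stay as the last step left them, time stands still between calls to the robot, and variables do not carry over. Pictures are saved under pics/ and viewed, and the job is handed in when it is done.

```bash
ls; mkdir -p pics; python3 - <<'E'
from bench import r
import cv2
print(r.sense())
for c in ["scene","top"]:
    p,d=r.snapshot(c); cv2.imwrite(f"pics/{c}0.png",p)
    k=r.get_calibration(c);print(c,k)
    for t in ["plate","board","rack","vial","cap","marker"]:
        for o in r.landmark_of(t,c)[:1]:print(t,o)
        for o in r.look_for(t,c)[:1]:print(t,o)
E
```

```text
pics
{'time': 0.0, 'joint_pos': array([ 6.83314273e+01,  7.51523119e+00,  8.53305988e+01, -1.88843401e-03,
        8.72649191e+01, -4.89306327e+00]), 'qd': array([-0.00666735, -0.03137109,  0.05776063,  0.01132418, -0.1642909 ,
       -0.06354752]), 'joint_efforts': array([-1.75119829e-03, -5.69435048e+01, -5.00524771e+01, -3.15081497e-04,
        1.56302151e-02, -2.18027265e-05]), 'tool_pos': array([172.94810131, 573.92601241, 230.23054715]), 'tcp_rot': array([-1.79889494e+02, -7.56724859e-03,  1.63224575e+02]), 'ft_force': array([-0.48489815,  0.10083971, -0.23173348]), 'wrist_torque': array([-0.02005787,  0.00507716, -0.02222464]), 'finger_gap': 85.376740068445}
scene {'mtx': array([[460.38324635,   0.        , 314.29418854],
       [  0.        , 460.38324635, 237.87603788],
       [  0.        ,   0.        ,   1.        ]]), 'cam_to_world': array([[ 8.28133284e-02,  6.56428243e-01, -7.49829257e-01,
         1.27497632e+03],
       [ 9.96424553e-01, -6.71758101e-02,  5.12398448e-02,
        -4.91263709e+01],
       [-1.67351064e-02, -7.51391623e-01, -6.59644271e-01,
         6.6
[... 1136 characters left out ...]
5004471e-01,
         8.81107642e+02],
       [ 0.00000000e+00,  0.00000000e+00,  0.00000000e+00,
         1.00000000e+00]])}
plate {'pixel': [294.7, 297.5], 'conf': 0.87}
plate {'extent': [257.6, 264.9, 333.6, 334.4], 'conf': 0.87}
board {'pixel': [313.7, 252.7], 'conf': 0.71}
board {'extent': [202.1, 142.6, 440.6, 276.2], 'conf': 0.98}
rack {'pixel': [159.7, 324.7], 'conf': 0.75}
vial {'pixel': [219.9, 196.0], 'conf': 0.71}
vial {'extent': [209.8, 185.9, 230.4, 202.1], 'conf': 0.58}
cap {'pixel': [412.7, 237.6], 'conf': 0.5}
cap {'extent': [405.3, 227.0, 421.2, 244.0], 'conf': 0.55}
marker {'pixel': [506.5, 330.5], 'conf': 0.66}
marker {'extent': [498.9, 296.4, 518.3, 370.5], 'conf': 0.81}
```

View pics/top0.png

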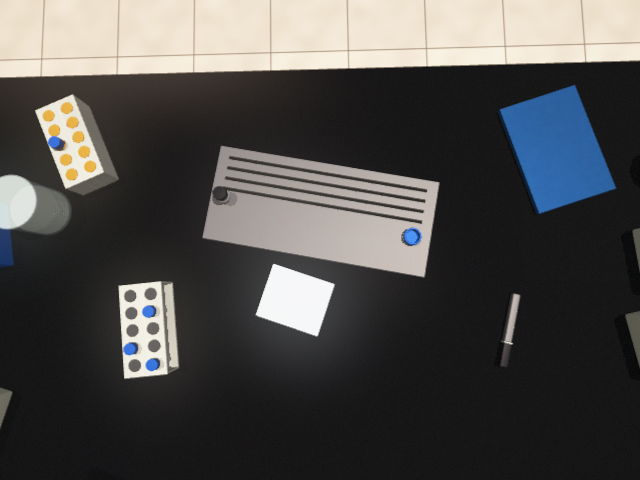

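View pics/scene0.png

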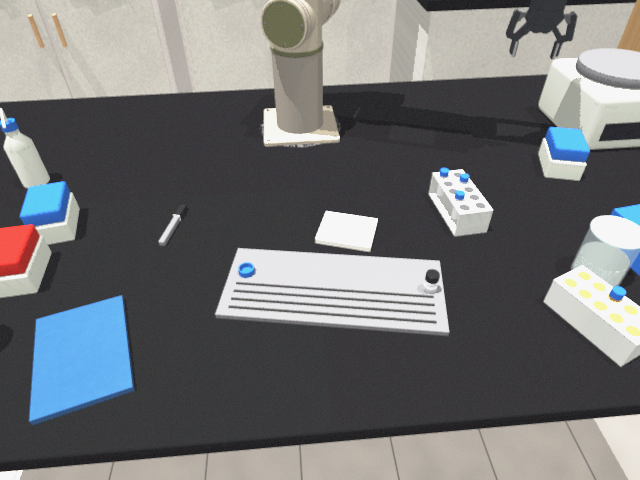

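The top view shows the plate at about (295,299), with the board's front edge running from (203,238) to (425,276). The vial is at the board's left end (220,196) and the cap at the right end (412,237). The rack at (148,330) and the marker at (510,330) are well clear of the plate. Next I'll measure the geometry.

```bash
cat > h.py <<'E'
from bench import r
import cv2, numpy as np
from scipy.spatial.transform import Rotation as Ro
def w(px,cam,z):
    k=r.get_calibration(cam) if isinstance(cam,str) else cam
    M=k["mtx"];T=k["cam_to_world"]
    px=np.atleast_2d(px).astype(float)
    d=np.c_[px,np.ones(len(px))]@np.linalg.inv(M).T@T[:3,:3].T
    o=T[:3,3]
    return o+d*((z-o[2])/d[:,2])[:,None]
def plate_corners(p,z=12,cam="top",roi=(240,250,350,350),th=200):
    g=p.min(axis=2); m=np.zeros_like(g); x0,y0,x1,y1=roi
    m[y0:y1,x0:x1]=(g[y0:y1,x0:x1]>th)*255
    cs,_=cv2.findContours(m,cv2.RETR_EXTERNAL,cv2.CHAIN_APPROX_NONE)
    c=max(cs,key=cv2.contourArea)
    rr=cv2.minAreaRect(c.reshape(-1,2).astype(np.float32)+0.0)
    return cv2.boxPoints(rr)
E
python3 - <<'E'
from h import *
p=cv2.imread("pics/top0.png")
b=plate_corners(p);print(b)
W=w(b,"top",12);print(W, W.mean(0))
for i in range(4):
    e=W[(i+1)%4]-W[i];print(np.linalg.norm(e),np.degrees(np.arctan2(e[1],e[0])))
# board front edge: scan columns
g=p.min(axis=2).astype(float);pts=[]
for c in list(range(210,255,3))+list(range(340,420,3)):
    col=cv2.GaussianBlur(g,(1,5),0)[215:290,c]; d=np.diff(col); i=np.argmin(d); pts.append((c,215+i+.5))
print(pts[::6])
P=w(pts,"top",10)
v=cv2.fitLine(P[:,:2].astype(np.float32),cv2.DIST_HUBER,0,.01,.01).ravel();print("edge",v,np.degrees(np.arctan2(v[1],v[0])))
print(w([[203,238],[425,276],[439,182],[221,147]],"top",10))
print("vial,cap",w([219.9,196],"top",10),w([412,237],"top",20))
E
```

```text
[[255.23062 314.71048]
 [272.88095 263.11716]
 [334.08615 284.05576]
 [316.43582 335.64908]]
[[4.79675710e+02 1.46519268e+02 1.20000000e+01]
 [5.74184491e+02 1.13429719e+02 1.20000000e+01]
 [5.33645985e+02 3.86693805e-01 1.20000000e+01]
 [4.40220370e+02 3.43235135e+01 1.20000000e+01]] [506.93163925  73.66479848  12.        ]
100.13405050046183 -19.296244060332512
120.09203102831023 -109.72840736552405
99.39845705867702 160.03646648120747
118.93111942568473 70.62500240422855
[(210, np.float64(238.5)), (228, np.float64(241.5)), (246, np.float64(245.5)), (349, np.float64(263.5)), (367, np.float64(266.5)), (385, np.float64(269.5)), (403, np.float64(272.5))]
edge [1.9133116e-01 9.8152554e-01 5.8003156e+02 1.5582073e+01] 78.96951
[[ 623.72323456  245.1481344    10.        ]
 [ 545.8667443  -167.48633727   10.        ]
 [ 721.64664286 -200.13519996   10.        ]
 [ 798.4010188   212.09014653   10.        ]]
vial,cap [[703.22290356 213.66399573  10.        ]] [[ 617.55280747 -144.35342457   20.        ]]
```

```bash
python3 -m crank '[[[-0.037,-0.039,0,0,0,-0.01],[-0.074,-0.078,0,0,0,-0.02],[-0.112,-0.116,0,0,0,-0.03],[-0.149,-0.155,0,0,0,-0.04],[-0.186,-0.194,0,0,0,-0.05],[-0.223,-0.233,0.02,0,0,-0.06],[-0.26,-0.271,0.04,0,0,-0.07],[-0.298,-0.31,0.06,0,0,-0.08],[-0.335,-0.349,0.08,0,0,-0.09],[-0.372,-0.388,0.1,0,0,-0.1]]]' 0.25
python3 - <<'E'
from h import *
s=r.sense();print(s['tool_pos'],s['tcp_rot'],s['ft_force'],s['finger_gap'],s['time'])
for c in ["scene","wrist"]:
    p,d=r.snapshot(c); cv2.imwrite(f"pics/{c}1.png",p)
E
```

```text
time: 2.55
tool_pos: [418.1, 93.9, 131.1]
tcp_rot: [180.0, 0.1, 169.0]
ft_force: [1.0, 0.8, -0.2]
finger_gap: 64.1
[418.13509085  93.94632279 131.14790112] [1.79970640e+02 7.80881719e-02 1.68968877e+02] [ 1.03642535  0.75784707 -0.175517  ] 64.10751259909432 2.55
```

View pics/wrist1.png

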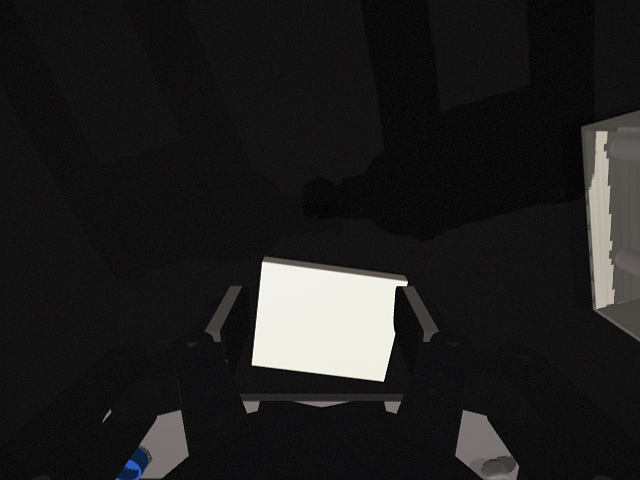

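```bash
python3 -m crank '[[[0,0,0.03,0,0,0],[0,0,0.06,0,0,0],[0,0,0.09,0,0,0],[0,0,0.115,0,0,0],[0,0,0.126,0,0,0],[0,0,0.126,0,0,0]]]'
python3 - <<'E'
from h import *
p,d=r.snapshot("scene")
c=p[150:270,280:420]; cv2.imwrite("pics/scene2.png",cv2.resize(c,None,fx=5,fy=5,interpolation=cv2.INTER_CUBIC))
E
```

```text
time: 3.4
tool_pos: [416.9, 91.2, 3.1]
tcp_rot: [-179.9, -0.2, 168.7]
ft_force: [-0.2, -0.0, 0.7]
finger_gap: 64.4
```

View pics/scene2.png

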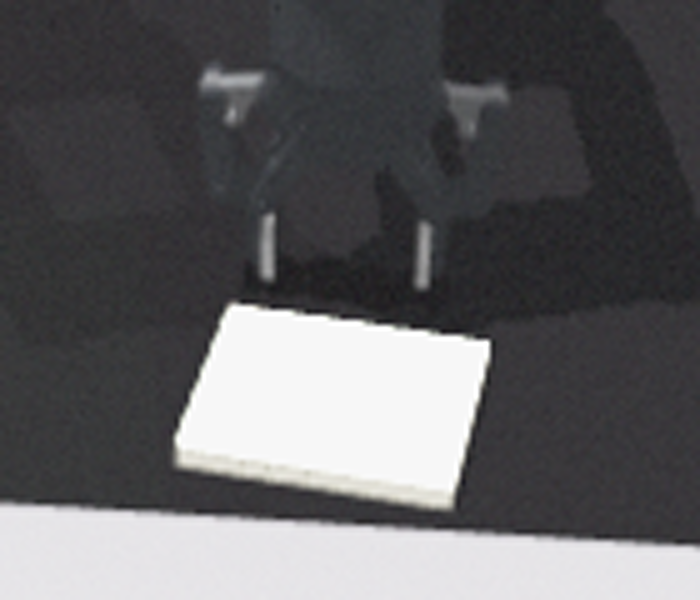

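The fingertips stand behind the near edge, and their span is well inside it. I'll feel for the bench next.

```bash
python3 -m crank '[[[0,0,0.002,0,0,0],[0,0,0.004,0,0,0],[0,0,0.004,0,0,0]]]'
python3 - <<'E'
from h import *
print(r.sense()['ft_force'])
E
```

```text
time: 3.82
tool_pos: [417.8, 91.2, 0.1]
tcp_rot: [-179.9, -0.1, 168.7]
ft_force: [-0.9, 1.5, 0.2]
finger_gap: 63.9
[-0.9236076   1.48451981  0.2298916 ]
```

```bash
python3 -m crank '[[[0,0,0.002,0,0,0],[0,0,0.004,0,0,0],[0,0,0.004,0,0,0]]]'
```

```text
time: 4.2
tool_pos: [417.6, 91.2, -4.1]
tcp_rot: [-179.9, -0.1, 168.7]
ft_force: [-0.3, -0.6, 0.2]
finger_gap: 64.0
```

```bash
python3 -m crank '[[[0,0,0.001,0,0,0],[0,0,0.002,0,0,0],[0,0,0.003,0,0,0],[0,0,0.003,0,0,0]]]'
```

```text
time: 4.7
tool_pos: [417.6, 91.3, -6.1]
tcp_rot: [-179.9, -0.1, 168.7]
ft_force: [-7.8, -1.4, 16.9]
finger_gap: 64.2
```

```bash
python3 -m crank '[[[0,0,-0.003,0,0,-0.005],[-0.006,0,-0.003,0,0,-0.005],[-0.012,0,-0.003,0,0,-0.005],[-0.018,0,-0.003,0,0,-0.005],[-0.024,0,-0.003,0,0,-0.005],[-0.03,0,-0.003,0,0,-0.005],[-0.036,0,-0.003,0,0,-0.005],[-0.042,0,-0.003,0,0,-0.005],[-0.048,0,-0.003,0,0,-0.005],[-0.048,0,-0.003,0,0,-0.005]]]'
python3 - <<'E'
from h import *
p,d=r.snapshot("top");cv2.imwrite("pics/top3.png",cv2.resize(p[200:360,190:400],None,fx=3.5,fy=3.5))
E
```

```text
time: 5.95
tool_pos: [465.4, 81.8, -3.1]
tcp_rot: [-179.9, -0.1, 169.0]
ft_force: [0.1, -0.6, -0.6]
finger_gap: 64.1
```

View pics/top3.png

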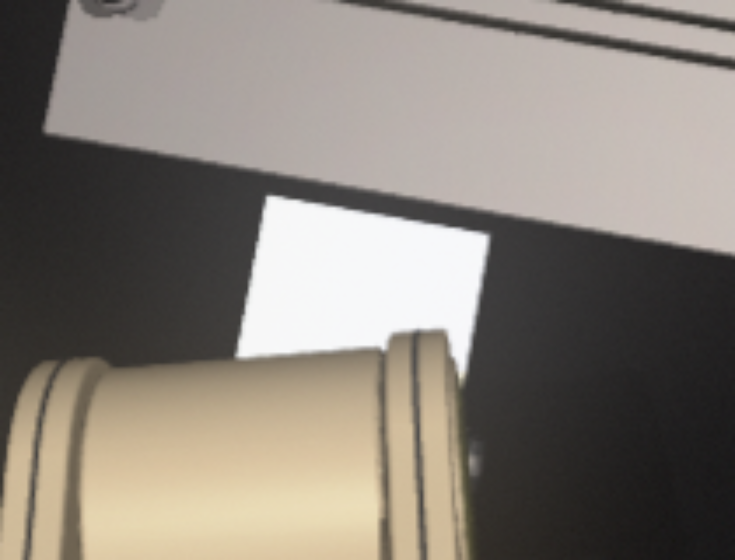

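The plate is now square to the board, with its far edge from (268,196) to (489,235) parallel to the front edge and about 5 mm short of it. I'll keep pushing until it contacts.

```bash
python3 -m crank '[[[-0.002,0,0,0,0,0],[-0.004,0,0,0,0,0],[-0.006,0,0,0,0,0],[-0.006,0,0,0,0,0]]]'
```

```text
time: 6.5
tool_pos: [471.1, 80.6, -3.1]
tcp_rot: [-179.9, -0.1, 169.0]
ft_force: [0.1, 0.5, -0.2]
finger_gap: 64.1
```

```bash
python3 -m crank '[[[-0.0015,0,0,0,0,0],[-0.003,0,0,0,0,0],[-0.003,0,0,0,0,0]]]'
```

```text
time: 6.88
tool_pos: [474.3, 80.1, -3.1]
tcp_rot: [-179.9, -0.1, 169.0]
ft_force: [-0.5, 0.5, -0.2]
finger_gap: 63.8
```

```bash
python3 -m crank '[[[-0.0015,0,0,0,0,0],[-0.003,0,0,0,0,0],[-0.003,0,0,0,0,0]]]'
```

```text
time: 7.25
tool_pos: [477.4, 79.5, -3.0]
tcp_rot: [-179.9, -0.1, 169.0]
ft_force: [0.1, 0.7, 0.4]
finger_gap: 64.1
```

```bash
python3 -m crank '[[[-0.001,0,0,0,0,0],[-0.002,0,0,0,0,0],[-0.002,0,0,0,0,0]]]'; python3 - <<'E'
from h import *
p,d=r.snapshot("top");cv2.imwrite("pics/top4.png",cv2.resize(p[200:360,190:400],None,fx=3.5,fy=3.5))
E
```

```text
time: 7.62
tool_pos: [478.0, 79.3, -3.4]
tcp_rot: [-179.9, -0.2, 169.0]
ft_force: [-5.9, 2.2, 4.8]
finger_gap: 64.3
```

View pics/top4.png

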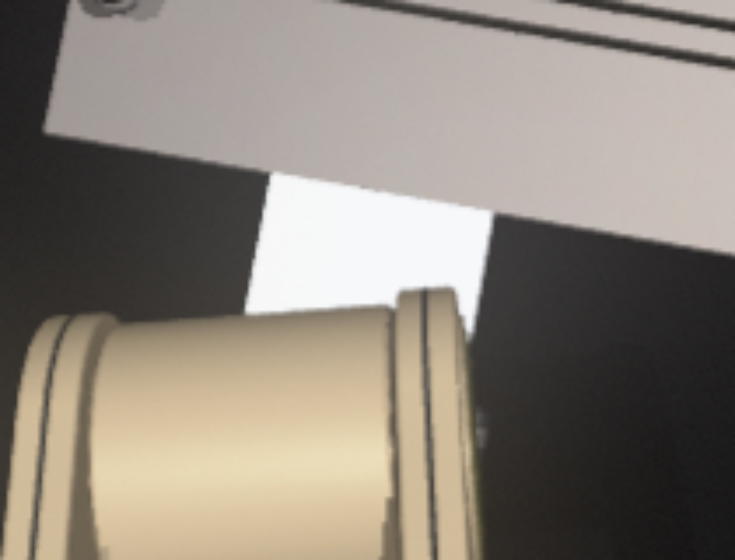

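The far edge is flush and square against the wall. I'll drop the tips close to the bench and press.

```bash
python3 -m crank '[[[0.001,0,0.0015,0,0,0],[-0.002,0,0.0015,0,0,0],[-0.003,0,0.0015,0,0,0],[-0.003,0,0.0015,0,0,0]]]'
```

```text
time: 8.18
tool_pos: [477.9, 79.2, -5.9]
tcp_rot: [-179.8, -0.6, 169.0]
ft_force: [-13.4, 2.0, 9.4]
finger_gap: 63.8
```

```bash
python3 -m crank '[[[-0.004,0,0,0,0,0],[-0.004,0,-0.003,0,0,0],[-0.004,0,-0.006,0,0,0],[-0.004,0,-0.010,0,0,0],[-0.004,0,-0.014,0,0,0],[-0.004,0,-0.018,0,0,0]]]'
python3 - <<'E'
from h import *
p,d=r.snapshot("scene")
c=p[150:270,280:420]; cv2.imwrite("pics/scene5.png",cv2.resize(c,None,fx=5,fy=5,interpolation=cv2.INTER_CUBIC))
E
```

```text
time: 8.93
tool_pos: [478.4, 79.0, 10.3]
tcp_rot: [-179.8, -1.0, 169.0]
ft_force: [-9.3, 2.1, 0.8]
finger_gap: 64.0
```

View pics/scene5.png

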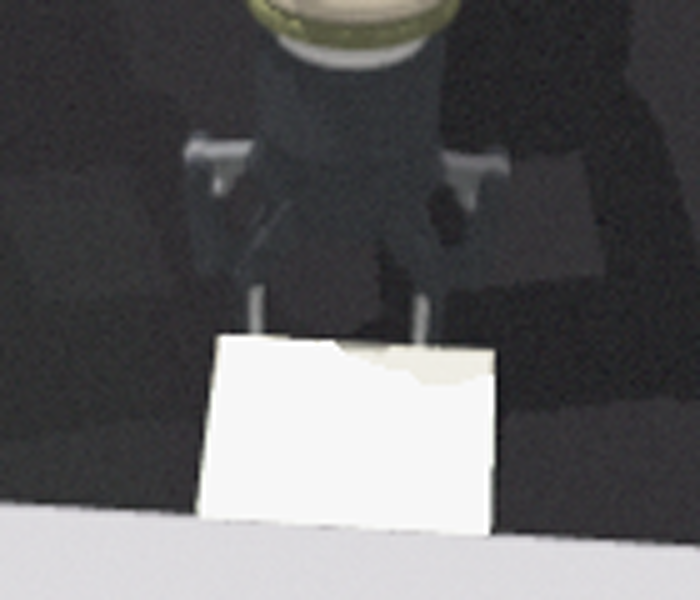

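The near edge has risen about 16 mm on the fingertips and is still pressed with about 9 N. I'll follow the arc from here.

```bash
python3 -m crank '[[[-0.004,0,-0.004,0,0,0],[-0.005,0,-0.009,0,0,0],[-0.0055,0,-0.013,0,0,0],[-0.0065,0,-0.017,0,0,0],[-0.0078,0,-0.021,0,0,0],[-0.009,0,-0.025,0,0,0],[-0.0105,0,-0.029,0,0,0],[-0.012,0,-0.033,0,0,0]]]'
python3 - <<'E'
from h import *
p,d=r.snapshot("scene")
c=p[150:270,280:420]; cv2.imwrite("pics/scene6.png",cv2.resize(c,None,fx=5,fy=5,interpolation=cv2.INTER_CUBIC))
E
```

```text
time: 9.98
tool_pos: [486.8, 77.4, 41.9]
tcp_rot: [-179.7, -1.6, 169.0]
ft_force: [-15.2, 3.9, 6.0]
finger_gap: 64.2
```

View pics/scene6.png

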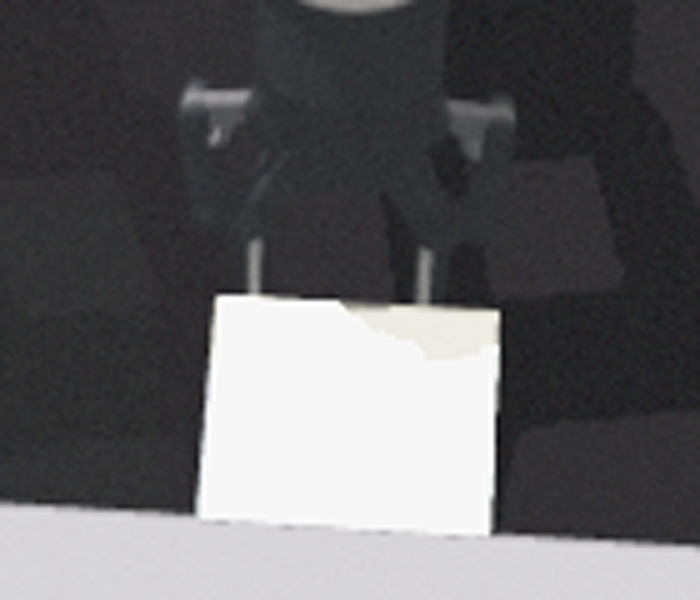

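```bash
python3 -m crank '[[[-0.0055,0,-0.003,0,0,0],[-0.0075,0,-0.0065,0,0,0],[-0.0095,0,-0.010,0,0,0],[-0.012,0,-0.0133,0,0,0],[-0.0145,0,-0.0165,0,0,0],[-0.017,0,-0.0197,0,0,0],[-0.020,0,-0.0225,0,0,0],[-0.0225,0,-0.0255,0,0,0],[-0.0255,0,-0.028,0,0,0],[-0.0285,0,-0.0305,0,0,0]]]'
python3 - <<'E'
from h import *
p,d=r.snapshot("scene")
c=p[130:270,280:420]; cv2.imwrite("pics/scene7.png",cv2.resize(c,None,fx=4,fy=4,interpolation=cv2.INTER_CUBIC))
E
```

```text
time: 11.28
tool_pos: [508.9, 73.3, 72.8]
tcp_rot: [-179.6, -2.5, 169.1]
ft_force: [-47.1, 4.7, 46.6]
finger_gap: 64.3
```

View pics/scene7.png

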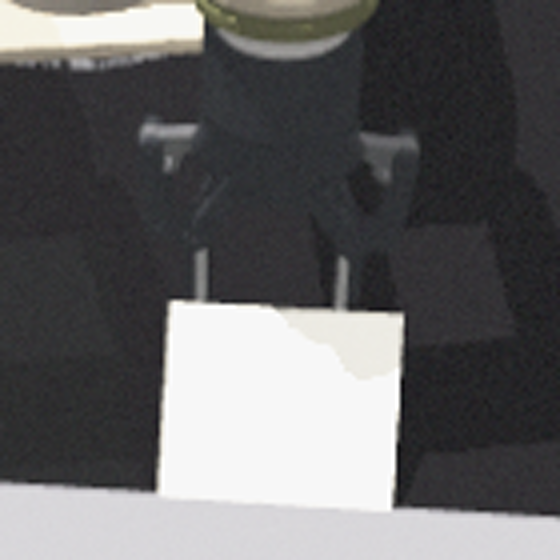

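Still moving correctly, but the press has climbed to about 66 N. I'll ease it while continuing.

```bash
python3 -m crank '[[[-0.001,0,0.001,0,0,0],[-0.003,0,-0.0008,0,0,0],[-0.006,0,-0.0028,0,0,0],[-0.009,0,-0.0047,0,0,0],[-0.0115,0,-0.0065,0,0,0]]]'
python3 - <<'E'
from h import *
p,d=r.snapshot("scene")
c=p[130:270,280:420]; cv2.imwrite("pics/scene8.png",cv2.resize(c,None,fx=4,fy=4,interpolation=cv2.INTER_CUBIC))
# depth profile of plate top face
k=r.get_calibration("scene");M=k["mtx"];T=k["cam_to_world"]
for u in (330,350,370):
  o=[]
  for v in range(196,262,6):
    z=d[v,u]; q=T[:3,:3]@(np.linalg.inv(M)@[u*z,v*z,z])+T[:3,3]
    o.append((round((q[0]-580)*.9815-(q[1]-15.6)*.1913),round(q[2])))
  print(u,o)
E
```

```text
time: 11.95
tool_pos: [518.7, 71.5, 82.0]
tcp_rot: [-179.6, -2.8, 169.1]
ft_force: [-29.8, 1.7, 37.5]
finger_gap: 64.1
330 [(-60, 116), (-62, 99), (-51, 92), (-46, 80), (-36, 72), (-33, 59), (-26, 49), (-17, 40), (-11, 29), (-5, 18), (6, 11)]
350 [(-222, 0), (-198, 0), (-53, 93), (-46, 83), (-40, 72), (-32, 63), (-26, 52), (-21, 40), (-15, 28), (-8, 19), (0, 9)]
370 [(-64, 118), (-201, 1), (-55, 95), (-48, 84), (-41, 74), (-34, 65), (-27, 54), (-23, 41), (-14, 33), (-8, 22), (0, 12)]
```

View pics/scene8.png

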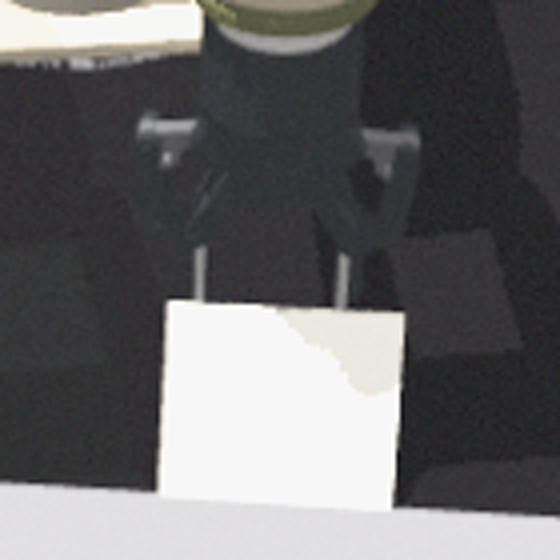

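```bash
python3 -m crank '[[[-0.0037,0,-0.0002,0,-0.005,0],[-0.0067,0,-0.0017,0,-0.01,0],[-0.0097,0,-0.0033,0,-0.015,0],[-0.0127,0,-0.0047,0,-0.02,0],[-0.0157,0,-0.0061,0,-0.025,0],[-0.0189,0,-0.0072,0,-0.03,0],[-0.0228,0,-0.0086,0,-0.035,0],[-0.027,0,-0.0098,0,-0.04,0]]]'
cat > prof.py <<'E'
from h import *
import sys
p,d=r.snapshot("scene")
c=p[130:270,280:420]; cv2.imwrite(sys.argv[1],cv2.resize(c,None,fx=4,fy=4,interpolation=cv2.INTER_CUBIC))
k=r.get_calibration("scene");M=k["mtx"];T=k["cam_to_world"]
for u in (350,370):
  o=[]
  for v in range(190,270,6):
    z=d[v,u]; q=T[:3,:3]@(np.linalg.inv(M)@[u*z,v*z,z])+T[:3,3]
    o.append((round((q[0]-580)*.9815-(q[1]-15.6)*.1913),round(q[2])))
  print(u,o)
E
python3 prof.py pics/scene9.png
```

```text
time: 13.0
tool_pos: [550.2, 65.5, 97.7]
tcp_rot: [-179.6, 0.1, 169.1]
ft_force: [-13.9, -5.2, 40.3]
finger_gap: 64.6
350 [(-247, 0), (-219, 2), (-198, 0), (-173, 1), (-20, 104), (-17, 90), (-14, 78), (-12, 64), (-8, 52), (-7, 36), (-4, 22), (3, 12), (21, 12), (38, 12)]
370 [(-28, 158), (-34, 140), (-32, 127), (-177, 1), (-20, 106), (-16, 94), (-15, 80), (-13, 66), (-10, 53), (-6, 40), (-3, 27), (-2, 11), (17, 11), (33, 11)]
```

View pics/scene9.png

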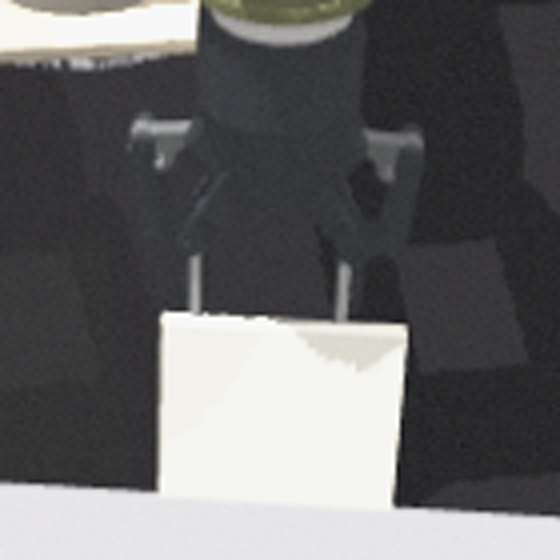

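```bash
python3 -m crank '[[[-0.004,0,0.0008,0,0,0],[-0.0075,0,0.0006,0,0,0],[-0.011,0,0.0005,0,0,0],[-0.015,0,0.0005,0,0,0],[-0.019,0,0.0005,0,0,0]]]'
python3 prof.py pics/scene10.png
```

```text
time: 13.68
tool_pos: [569.5, 61.8, 96.9]
tcp_rot: [-179.7, 0.1, 169.1]
ft_force: [-0.3, 0.2, -1.4]
finger_gap: 64.0
350 [(-246, 1), (-219, 2), (-200, -2), (-171, 2), (-153, -1), (3, 107), (4, 93), (1, 75), (0, 58), (0, 42), (1, 26), (1, 10), (20, 11), (37, 11)]
370 [(-32, 155), (-12, 155), (-15, 139), (-13, 126), (-153, 2), (2, 109), (2, 94), (3, 80), (-2, 60), (1, 47), (-2, 28), (-2, 11), (15, 10), (33, 11)]
```

View pics/scene10.png

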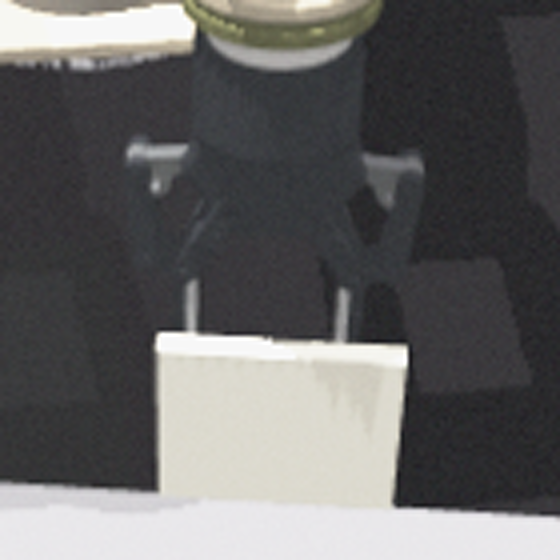

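The plate stands upright against the wall (top edge at (160-405,345)) with zero finger force. I'll lift the tips clear, drop behind it, and push its back face over.

```bash
python3 -m crank '[[[0,0,-0.006,0,0,0],[0,0,-0.012,0,0,0],[0.010,0,-0.012,0,0,0],[0.020,0,-0.012,0,0,0],[0.030,0,-0.012,0,0,0],[0.030,0,-0.0,0,0,0],[0.030,0,0.012,0,0,0],[0.030,0,0.024,0,0,0],[0.030,0,0.024,0,0,0]]]'
python3 prof.py pics/scene11.png
```

```text
time: 14.85
tool_pos: [539.1, 67.1, 70.7]
tcp_rot: [-179.6, -0.1, 169.1]
ft_force: [0.3, -0.2, 0.2]
finger_gap: 63.9
350 [(-42, 145), (-223, -1), (-198, 0), (-174, 0), (-148, 2), (-117, 9), (-93, 12), (-73, 12), (-51, 13), (-34, 11), (-17, 10), (3, 12), (19, 10), (36, 10)]
370 [(-251, 0), (-47, 130), (-40, 121), (-176, 2), (-156, -1), (-135, -1), (-96, 13), (-75, 13), (-56, 13), (-37, 13), (-17, 14), (0, 13), (17, 12), (32, 10)]
```

View pics/scene11.png

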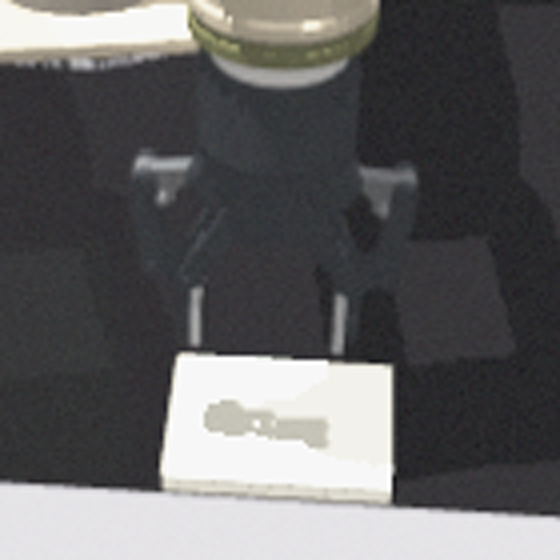

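The plate slipped back flat onto the bench when the tips withdrew, but it is still at the wall with its wells down. I'll repeat the tip-up and this time drive straight past vertical without letting go.

```bash
python3 -m crank '[[[0.020,0,0,0,0,0],[0.040,0,0,0,0,0],[0.060,0,0.01,0,0,0],[0.076,0,0.03,0,0,0],[0.076,0,0.055,0,0,0],[0.076,0,0.073,0,0,0],[0.076,0,0.0745,0,0,0]]]'
python3 - <<'E'
from h import *
p,d=r.snapshot("top");cv2.imwrite("pics/top12.png",cv2.resize(p[200:360,190:400],None,fx=3.5,fy=3.5))
E
```

```text
time: 15.78
tool_pos: [464.2, 81.0, -3.7]
tcp_rot: [-179.6, -0.1, 169.1]
ft_force: [0.3, -1.0, -0.4]
finger_gap: 64.0
```

View pics/top12.png

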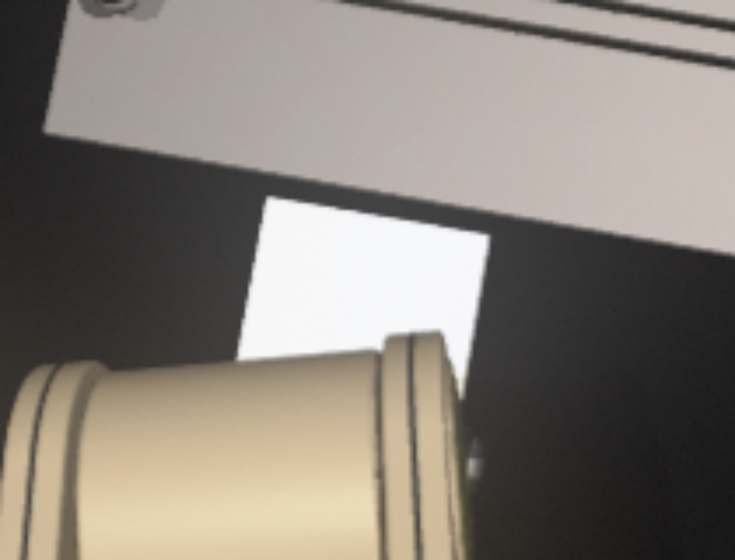

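```bash
python3 -m crank '[[[-0.004,0,0.0012,0,0,0],[-0.008,0,0.0012,0,0,0],[-0.012,0,0.0012,0,0,0],[-0.014,0,0.0012,0,0,0],[-0.016,0,0.0012,0,0,0],[-0.017,0,0.0012,0,0,0],[-0.017,0,0.0012,0,0,0]]]'
python3 - <<'E'
from h import *
p,d=r.snapshot("top");cv2.imwrite("pics/top13.png",cv2.resize(p[200:360,190:400],None,fx=3.5,fy=3.5))
E
```

```text
time: 16.7
tool_pos: [477.8, 78.3, -5.3]
tcp_rot: [-179.6, -0.5, 169.1]
ft_force: [-16.4, 3.3, 10.9]
finger_gap: 63.8
```

View pics/top13.png

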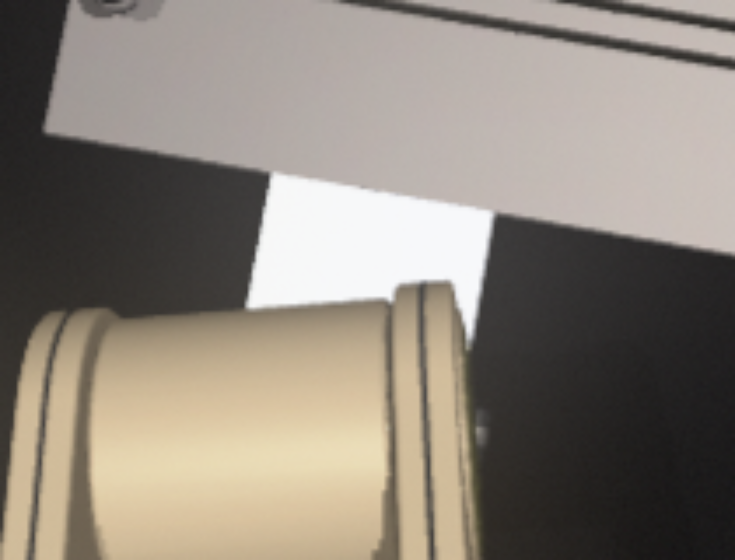

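The far edge is square against the wall again, so I'll raise the near edge the same way.

```bash
python3 -m crank '[[[-0.004,0,0,0,0,0],[-0.004,0,-0.003,0,0,0],[-0.004,0,-0.007,0,0,0],[-0.004,0,-0.011,0,0,0],[-0.004,0,-0.015,0,0,0],[-0.0045,0,-0.019,0,0,0],[-0.005,0,-0.023,0,0,0],[-0.006,0,-0.027,0,0,0],[-0.007,0,-0.031,0,0,0],[-0.0085,0,-0.035,0,0,0]]]'
python3 prof.py pics/scene14.png
```

```text
time: 18.0
tool_pos: [481.7, 77.5, 27.6]
tcp_rot: [-179.5, -1.1, 169.1]
ft_force: [-16.6, 3.7, 3.6]
finger_gap: 64.0
350 [(-97, 107), (-221, 1), (-193, 3), (-172, 1), (-96, 44), (-77, 42), (-65, 35), (-52, 30), (-37, 26), (-23, 21), (-11, 16), (2, 11), (20, 11), (37, 11)]
370 [(-248, 3), (-107, 86), (-202, 0), (-179, -1), (-154, 1), (-82, 41), (-69, 36), (-55, 30), (-39, 28), (-27, 21), (-16, 14), (-3, 10), (16, 11), (34, 11)]
```

```bash
python3 -m crank '[[[-0.004,0,-0.004,0,0.00,0],[-0.005,0,-0.008,0,0.0,0],[-0.0065,0,-0.012,0,0,0],[-0.008,0,-0.016,0,0,0],[-0.0095,0,-0.0195,0,0,0],[-0.011,0,-0.023,0,0,0],[-0.0133,0,-0.0265,0,0,0],[-0.0155,0,-0.030,0,0,0],[-0.018,0,-0.0335,0,0,0],[-0.0205,0,-0.0365,0,0,0]]]'
python3 prof.py pics/scene15.png
```

```text
time: 19.3
tool_pos: [499.9, 74.2, 63.9]
tcp_rot: [-179.4, -1.5, 169.1]
ft_force: [-17.2, 2.0, 11.7]
finger_gap: 63.9
350 [(-248, -1), (-220, 1), (-198, -1), (-73, 78), (-63, 69), (-55, 60), (-46, 51), (-38, 42), (-24, 37), (-17, 27), (-8, 18), (1, 10), (20, 11), (35, 9)]
370 [(-84, 118), (-224, 1), (-203, -1), (-75, 79), (-66, 70), (-56, 62), (-47, 54), (-37, 46), (-27, 38), (-19, 29), (-9, 21), (-2, 10), (13, 8), (34, 12)]
```

```bash
python3 -m crank '[[[-0.005,0,-0.0025,0,0,0],[-0.008,0,-0.0058,0,-0.003,0],[-0.0112,0,-0.0087,0,-0.006,0],[-0.0144,0,-0.0115,0,-0.009,0],[-0.0177,0,-0.014,0,-0.012,0],[-0.0211,0,-0.0163,0,-0.015,0],[-0.0247,0,-0.0185,0,-0.018,0],[-0.0283,0,-0.0205,0,-0.021,0],[-0.032,0,-0.0223,0,-0.025,0],[-0.0357,0,-0.0239,0,-0.025,0]]]'
python3 prof.py pics/scene16.png
```

```text
time: 20.6
tool_pos: [537.6, 67.2, 93.0]
tcp_rot: [-179.4, 0.2, 169.2]
ft_force: [-21.0, -5.2, 41.4]
finger_gap: 64.0
350 [(-246, 1), (-222, 0), (-193, 3), (-38, 105), (-30, 96), (-29, 82), (-23, 70), (-18, 59), (-16, 44), (-8, 35), (-5, 21), (3, 12), (17, 8), (38, 12)]
370 [(-42, 148), (-46, 130), (-205, -2), (-175, 2), (-31, 98), (-25, 87), (-24, 72), (-21, 60), (-16, 47), (-8, 38), (-4, 26), (-3, 10), (17, 12), (33, 10)]
```

View pics/scene16.png

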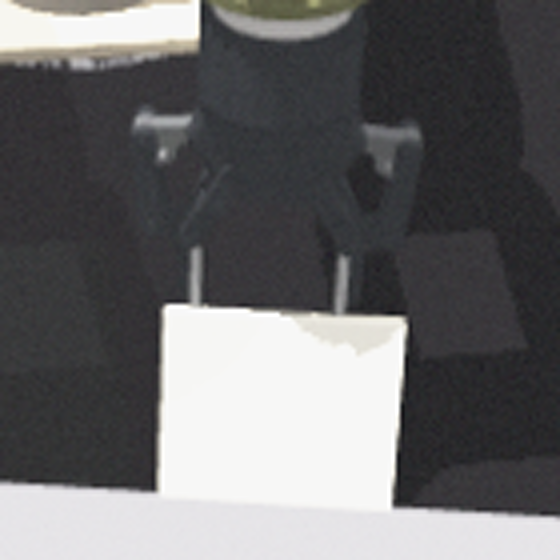

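```bash
python3 -m crank '[[[-0.004,0,-0.0003,0,0,0],[-0.0075,0,-0.0007,0,0,0],[-0.011,0,-0.0010,0,0,0],[-0.0145,0,-0.0012,0,0,0],[-0.018,0,-0.0014,0,0,0]]]'
python3 prof.py pics/scene17.png
```

```text
time: 21.28
tool_pos: [559.5, 63.3, 99.2]
tcp_rot: [-179.5, 0.7, 169.1]
ft_force: [0.5, 0.4, 0.1]
finger_gap: 64.1
350 [(-248, 0), (-217, 4), (-196, 1), (-174, 0), (-11, 110), (-6, 100), (-7, 83), (-5, 70), (-3, 56), (-2, 41), (-2, 24), (3, 11), (20, 11), (37, 11)]
370 [(-27, 158), (-20, 149), (-27, 130), (-175, 2), (-15, 110), (-8, 101), (-8, 86), (-6, 72), (-6, 57), (-3, 43), (-3, 26), (0, 12), (17, 11), (32, 10)]
```

View pics/scene17.png

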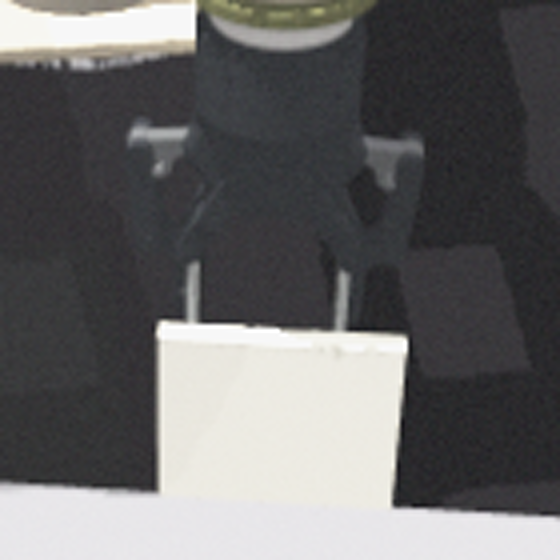

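The plate is nearly upright at about 86° and the tips have just come free at its top edge. I'll drop straight down behind it and push forward.

```bash
python3 -m crank '[[[0.004,0,0.006,0,0,0],[0.004,0,0.018,0,0,0],[0.0,0,0.020,0,0,0],[-0.005,0,0.020,0,0,0],[-0.010,0,0.020,0,0,0],[-0.015,0,0.020,0,0,0],[-0.020,0,0.020,0,0,0]]]'
python3 prof.py pics/scene18.png
```

```text
time: 22.2
tool_pos: [579.3, 59.3, 78.3]
tcp_rot: [-179.5, 0.6, 169.1]
ft_force: [0.5, -0.3, -0.7]
finger_gap: 63.8
350 [(1, 176), (0, 162), (-195, 2), (-173, 1), (-150, 1), (-128, 1), (18, 104), (18, 89), (10, 68), (7, 48), (3, 28), (4, 13), (19, 10), (37, 11)]
370 [(-250, 1), (-222, 3), (-16, 139), (-5, 132), (-155, 0), (-132, 1), (19, 108), (17, 91), (11, 71), (7, 52), (1, 30), (0, 13), (16, 11), (34, 11)]
```

View pics/scene18.png

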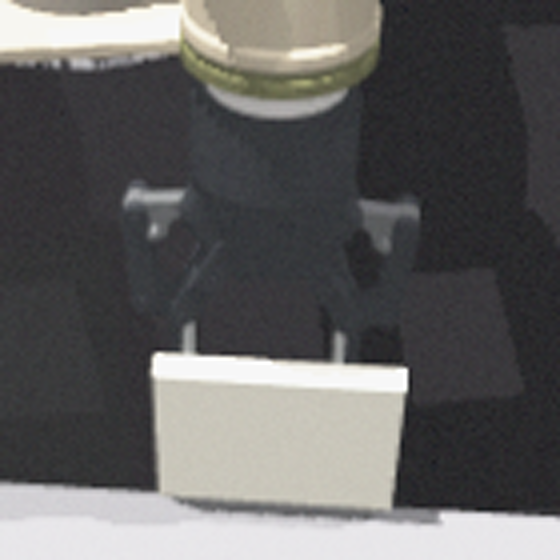

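The plate is now about 10° past vertical, leaning over the board with the fingers behind it. I'll keep pushing.

```bash
python3 -m crank '[[[-0.005,0,0.0,0,0,0],[-0.010,0,0.0,0,0,0],[-0.015,0,0,0,0,0],[-0.020,0,0,0,0,0],[-0.025,0,0,0,0,0],[-0.025,0,0,0,0,0]]]'
python3 prof.py pics/scene19.png
```

```text
time: 23.0
tool_pos: [604.7, 54.3, 78.6]
tcp_rot: [-179.5, 0.6, 169.1]
ft_force: [-0.3, -0.1, 1.5]
finger_gap: 64.1
350 [(50, 210), (26, 181), (24, 166), (26, 154), (-150, 1), (-127, 1), (-109, -1), (-87, 0), (-65, 1), (-44, 2), (-29, -1), (11, 19), (26, 17), (42, 16)]
370 [(18, 190), (-221, 4), (-200, 1), (-178, 0), (21, 139), (24, 127), (-112, 0), (-90, 1), (-70, 1), (-50, 1), (-29, 3), (8, 20), (20, 15), (42, 20)]
```

View pics/scene19.png

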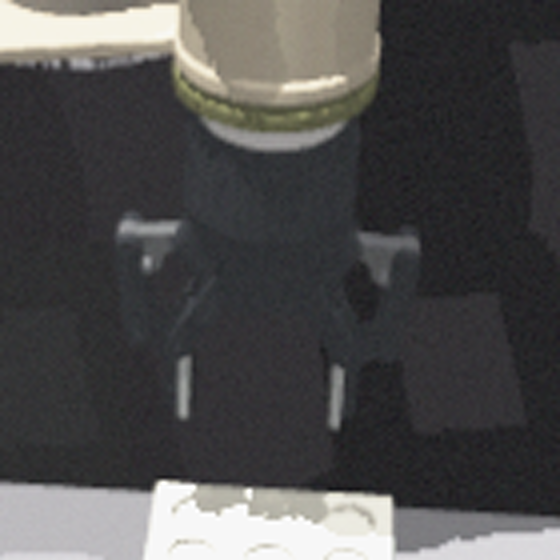

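It has flipped over, wells up. I'll raise the arm, back away, and check.

```bash
python3 -m crank '[[[0,0,-0.03,0,0,0],[0.02,0,-0.07,0,0,0],[0.06,0,-0.12,0,0,0],[0.11,0,-0.16,0,0,0],[0.16,0,-0.18,0,0,0],[0.21,0,-0.19,0,0,0],[0.21,0,-0.19,0,0,0]]]'
python3 - <<'E'
from h import *
p,d=r.snapshot("top");cv2.imwrite("pics/top20.png",p)
p2,d2=r.snapshot("scene");cv2.imwrite("pics/scene20.png",p2)
for t in ["plate","plate_far_edge","plate_near_edge"]:
    for c in ("top","scene"): 
        o=r.landmark_of(t,c)[:1]
        if o: print(t,c,o,w(o[0]["pixel"],c,20))
k=r.get_calibration("scene");M=k["mtx"];T=k["cam_to_world"]
o=r.look_for("plate","scene")[0]["extent"];print(o)
vv,uu=np.mgrid[int(o[1]):int(o[3]),int(o[0]):int(o[2])]
z=d2[vv,uu].ravel();P=(np.linalg.inv(M)@np.c_[uu.ravel()*z,vv.ravel()*z,z].T).T@T[:3,:3].T+T[:3,3]
P=P[(P[:,2]>17)&(P[:,2]<35)]
A=np.c_[P[:,:2]-P[:,:2].mean(0),np.ones(len(P))];s=np.linalg.lstsq(A,P[:,2],rcond=None)[0];print("plane tilt deg",np.degrees(s[:2]),s[2])
n=(P[:,0]-580)*.9815-(P[:,1]-15.6)*.1913;print("n range",np.percentile(n,[1,99]))
E
```

```text
time: 23.92
tool_pos: [394.9, 96.8, 268.0]
tcp_rot: [-179.6, 0.8, 169.2]
ft_force: [1.6, -0.8, 1.0]
finger_gap: 64.0
plate top [{'pixel': [303.7, 223.5], 'conf': 0.63}] [[646.30119125  54.73137984  20.        ]]
plate scene [{'pixel': [347.2, 269.0], 'conf': 0.67}] [[638.68025207  58.1317836   20.        ]]
plate_far_edge top [{'pixel': [298.7, 253.4], 'conf': 0.72}] [[590.87181505  64.61020198  20.        ]]
plate_far_edge scene [{'pixel': [351.0, 252.3], 'conf': 0.94}] [[591.60223617  72.46256516  20.        ]]
plate_near_edge top [{'pixel': [305.8, 194.2], 'conf': 0.74}] [[701.37112131  50.16257559  20.        ]]
plate_near_edge scene [{'pixel': [347.1, 287.9], 'conf': 0.83}] [[688.59052167  51.08327814  20.        ]]
[312.9, 248.7, 378.3, 294.1]
plane tilt deg [-0.11161347  0.03827086] 21.513728345820404
n range [  2.27244161 103.08154836]
```

View pics/top20.png

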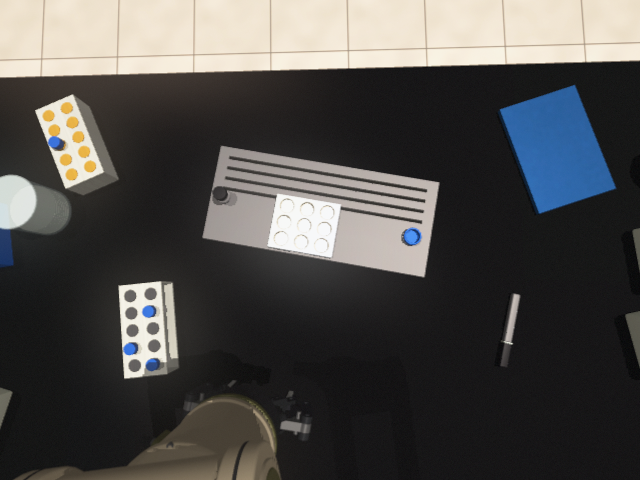

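View pics/scene20.png

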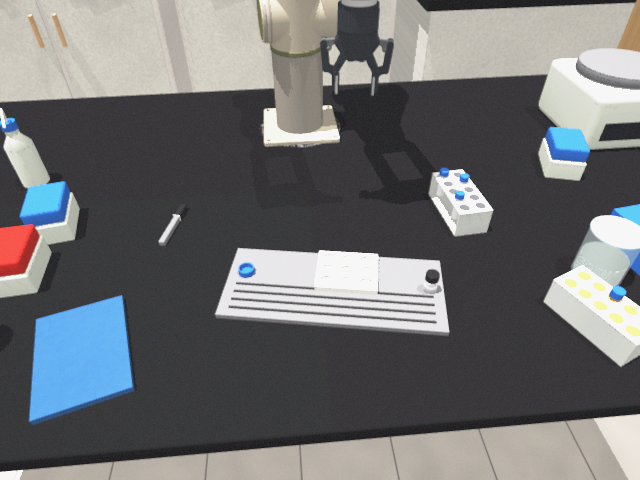

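The plate lies flat and fully on the board, wells up, at (304,226) in the top view. The plane fit shows a tilt of about 0.1° and a top height of 21.5 mm. The vial, cap, rack and marker sit at the same pixels as at the start, and the gripper is clear, so I'm handing in.

```bash
python3 - <<'E'
from bench import r
print(r.hand_in())
E
```

```text
the job is handed in; nothing more can be done
None
```

The spot plate is flipped and lying flat on the draining board, wells up, and the job is handed in at about 24 s of the 45 s allowed. The fingertips pushed it square against the wall, raised its near edge by friction, and tipped it over onto the board.

**Problem on the way:** the first tip-up failed. At upright I took the fingers away and the plate fell back onto the bench, wells down, about 13 mm from the wall. I pushed it square again and repeated the tip-up. The tips came free at about 86°, so I dropped them behind the plate and pushed it over without waiting.

**Forces:** the highest wrist force I saw was about 66 N, read at the end of moves. Shorter peaks between readings would not show.

**Last checks:**
- **Plate:** tilt is about 0.1° and the top is at 21.5 mm, against 22 mm expected. It lies about 2 to 103 mm back from the board's front edge, so it is fully on the board.
- **Bystanders:** the rack, vial, cap and marker look unmoved in the before and after pictures from both cameras.
- **Disagreement:** the two cameras' positions for the plate differed by about 8 mm at its centre and 13 mm at the near edge. The pictures and depth readings agree it is flat and on the board.

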